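# Make up the tea kit and the spice kit from the lazy susan

## Robot

A 6-joint arm with a two-finger parallel gripper is mounted at the origin on the work surface. World frame = base frame: x ahead of the robot, y to its left, z up, the work surface at z = 0. Lengths are in m, angles in rad, forces in N, time in s.
With the tool pointing down it reaches from about 0.3 to 0.875 m from the base axis. Payload 6.4 kg.
Tool frame: the origin (TCP) lies at the very end of the fingers, on their centre line; the grasp point (between the pads) lies ctrl.grip_point_offset behind it (ctrl.grip_point_offset is the distance from the TCP to the grasp point, in m); z points along the fingers, x is the direction in which the jaws open and shut, and the axes are right-handed (so a half turn about z gives the same grasp; the last joint's range is limited). The gripper opens to 85 mm and grips with 20 to 120 N. Pads are 22 mm wide; open, the fingers measure 114 mm over their backs; the gripper's body (76 mm by 85 mm) begins 54 mm behind the grasp point. The pads swing forward as they close: fully open they stand 13 mm farther back than shut.
Start: joints at [0.953, 0.181, 1.607, -0, 1.354, -0.206], TCP at [0.23, 0.527, 0.231] pointing down, gripper open.
Joint ranges: [-2.99, 2.99], [-0.89, 2.07], [0.3, 2.58], [-1.14, 4.28], [0, 2.63], [-3.12, 3.12]. Speed limits (rad/s): [2.57, 2.57, 3.01, 3.14, 3.14, 3.14].

## Interface

Orientations are given as a unit quaternion [w, x, y, z].
In Python, from bench import get_obs, viewer, workorder, ctrl gives the robot as it stands. The module is installed in compiled form; this text tells all that it offers.
- The arm moves only by the tool move_arm, never from a script. Its argument "increments" is a list of rows, each an object of numbers: "tx", "ty", "tz": the shift along the tool's x, y, z in m; "turn": the turn about the tool's z in degrees. A call has 1 to 20 rows; each row is the pose to reach, as a shift and turn from the pose commanded when the call began, along the tool's axes at that moment; what a row does not reach only later rows make up. A row lasts 1/12 s, in which the tool goes at most 41.7 mm and 7.16 degrees, less where a joint would pass 70% of its speed; a pose out of reach is approached as far as the arm can. A call with a gripper value outside its range is refused whole. "gripper" is the opening, from 0 (shut) to 1 (fully open), set as the call begins (left out, the last holds). The fingers move at their own pace and stop on an object; the grip force is fixed at half the most. Time passes only in rows, so rows that repeat a pose let the fingers close. It gives the time, the measured TCP pose, the force and the opening at its end, in the units of the state.
- get_obs(): the state, without advancing time (a new reading comes with each control period).
- viewer.camera(name): name is "scene" or "top" or "wrist"; returns (picture, depth): 384x512x3 uint8, red, green, blue; 384x512 float32, m along the optical axis (not along the pixel's ray), 0 where there is no reading.
- viewer.get_calibration(name): a dict with "intrinsics" (3x3 intrinsics, pixels), "origin" and "attitude" of the camera in the world. Camera axes: x right, y up, looking along -z (the intrinsics and any distortion apply to the point x, -y, -z); pixel columns grow to the right and rows downward; lengths in m; the calibration is good to about 2 mm. A picture is of the moment at which its call begins: read the wrist's pose just before it. get_calibration takes no time and is no camera call; for the wrist camera it gives the pose at the moment of the call.
- workorder.hand_in(): hands the job in, once; it reports no verdict.
The state is a dict: "time_s": time; "q": joint angles; "dq": joint speeds; "joint_efforts": joint torques, N m; "eef_pos": TCP position; "eef_rot": TCP orientation; "wrist_force": force on the tool from outside, world axes, zero at the start; "torque": the same for the moment, N m; "opening": opening from 0.0 (shut) to 1.0 (fully open).
Only numpy, scipy, OpenCV 4.12 (cv2) and the standard library are available. Lean on these libraries where they do the work, as an engineer would, in place of code of your own. Each camera call takes 0.05 s, during which the arm holds its last target.

## Task

Make up two kits from the things on the lazy susan, one thing to a cell, each standing the same way up as it stands now: the brown tea jar and the steel tea strainer on the white two-cell tray (either way round), and on the blue three-cell tray the red jar and the yellow jar in the two end cells (either way round) with the green funnel in the middle cell. Set the glass jars down rather than dropping them, and leave the green jar and the mortar where they stand.

Things in the scene. Friction and masses are not known exactly. Their poses are not given: they have to be found in the camera images.
- tea_jar: squat glass jar full of dark brown tea, 60 mm across and 72 mm tall: body 52 mm high (its shoulder slopes in above 44 mm), on it a black twist cap 44 mm across and 20 mm high (52 to 72 mm above the jar's foot) with a dark brown sticker dot 28 mm across on top. About 0.2 kg. Loose, upright on the turntable. Origin: centre of the underside, z up; round.
- red_jar: squat glass jar full of red spice, 60 mm across and 72 mm tall: body 52 mm high (its shoulder slopes in above 44 mm), on it a black twist cap 44 mm across and 20 mm high (52 to 72 mm above the jar's foot) with a red sticker dot 28 mm across on top. About 0.2 kg. Loose, upright on the turntable. Origin: centre of the underside, z up; round.
- yellow_jar: squat glass jar full of yellow spice, 60 mm across and 72 mm tall: body 52 mm high (its shoulder slopes in above 44 mm), on it a black twist cap 44 mm across and 20 mm high (52 to 72 mm above the jar's foot) with a yellow sticker dot 28 mm across on top. About 0.2 kg. Loose, upright on the turntable. Origin: centre of the underside, z up; round.
- green_jar: squat glass jar full of dull green herbs, 60 mm across and 72 mm tall: body 52 mm high (its shoulder slopes in above 44 mm), on it a black twist cap 44 mm across and 20 mm high (52 to 72 mm above the jar's foot) with a dull green sticker dot 28 mm across on top. About 0.2 kg. Loose, upright on the turntable. Origin: centre of the underside, z up; round. In no kit: stays where it stands.
- strainer: steel basket tea strainer, an open cup standing mouth up: 46 mm across at the foot, 50 mm at the rim, 52 mm tall, wall 3 mm, with one flat handle tab 16 x 3 mm, 49 mm above the foot, that reaches out to 56 mm from the centre along the strainer's +x axis. 70 g. Loose, on the turntable. Origin: centre of the underside, z up. A grip across the cup along y clears the tab.
- funnel: small bright green plastic funnel standing on its wide mouth with the spout pointing up: mouth 60 mm across, 4 mm high rim, cone up to 46 mm, above that the spout, 16 mm across at 46 mm narrowing to 14 mm at the top, 84 mm above the mouth. 40 g. Loose, on the turntable. Origin: centre of the mouth (underside), z up; round, so its yaw does not matter.
- tea_tray: fixed shallow white plastic tray with two equal square cells in a row along its x axis. Outside 180 x 92 x 14 mm; floor 4 mm thick; outer walls and the ribs between the cells 4 mm thick, 10 mm above the floor; each cell 84 x 84 mm inside. Origin: centre of the underside; cell centres at y = 0, x = -44 and +44 mm in the tray's frame, cell floors at z = 4 mm. For the tea kit.
- spice_tray: fixed shallow blue plastic tray with three equal square cells in a row along its x axis. Outside 268 x 92 x 14 mm; floor 4 mm thick; outer walls and the ribs between the cells 4 mm thick, 10 mm above the floor; each cell 84 x 84 mm inside. Origin: centre of the underside; cell centres at y = 0, x = -88, 0 and +88 mm in the tray's frame, cell floors at z = 4 mm. For the spice kit.
- turntable: lazy susan: grey bearing base under a brown wooden disc 300 mm across whose flat top is 40 mm above the worktop. Origin: on its axis, at the worktop, z up. The disc turns only stiffly (about 0.6 N m) and need not be turned. Jars, strainer and funnel stand in a ring, about 108 mm from the axis, 60 degrees apart.
- mortar: white ceramic mortar with its pestle leaning in it, 100 mm across at the rim, bowl 62 mm tall, the pestle reaching to about 105 mm; 0.8 kg; standing on the worktop beyond the turntable, to the left. Origin: centre of the underside. A bystander, to be left alone.
There are look-alikes about, which are no part of the job. What is shaped like the funnel but purple is not meant.

How it is judged:
By the outcome, as a careful person would: the job done as asked, in the order asked, and still so for the second after the job is handed in, with the robot touching nothing.
It also fails if it takes over 136 s, if anything falls off the work surface, if the arm or the gripper's body presses on something with over 40 N, if the wrist force passes 120 N, or if a joint passes its speed limit or range.

## Working session

There is one attempt and no reset: what is moved stays moved. The work goes in short steps, Python scripts to look and compute and a tool call to move; the robot and the scene stay as the last step left them, time stands still between calls to the robot, and variables do not carry over. Pictures are saved under pics/ and viewed, and the job is handed in when it is done.

Besides the shell and the picture viewer there is one more tool, called after "Request:" as name(argument=value, ...) on one line, values as JSON. move_arm: Moves the arm, as the interface text tells. Its arguments: {"type":"object","properties":{"increments":{"type":"array"},"gripper":{"type":"number"}},"required":["increments"]}

```bash
ls; mkdir -p pics; cat > h.py <<'E'
import numpy as np, cv2
from bench import get_obs, viewer, workorder, ctrl
def cam(n,f):
    p,d=viewer.camera(n); cv2.imwrite('pics/'+f,cv2.cvtColor(p,cv2.COLOR_RGB2BGR)); np.save('pics/'+f+'.npy',d); return p,d
E
python3 - <<'E'
from h import *
print(ctrl.grip_point_offset, get_obs())
for n in('top','scene'):
    cam(n,n+'0.png'); print(viewer.get_calibration(n))
E
```

```text
pics
0.0187 {'time_s': 0.0, 'q': array([ 9.52675919e-01,  1.81554459e-01,  1.60802941e+00, -6.89235522e-07,
        1.35378704e+00, -2.06316783e-01]), 'dq': array([-0.00180733,  0.00057857,  0.00077334, -0.00107353,  0.00152217,
        0.00167542]), 'joint_efforts': array([-3.74062347e-04, -4.44858599e+01, -3.51343775e+01, -3.08111987e-05,
        8.75675498e-03,  1.23058931e-05]), 'eef_pos': array([0.2298123 , 0.52646663, 0.23036626]), 'eef_rot': array([ 3.24469134e-04,  8.36738184e-01,  5.47602429e-01, -8.27807446e-04]), 'wrist_force': array([ 0.02648981, -0.29290913,  0.13480458]), 'torque': array([ 0.00328896,  0.01459842, -0.04343313]), 'opening': 0.9969975569345714}
{'intrinsics': array([[413.87985146,   0.        , 256.83554847],
       [  0.        , 413.87985146, 185.67665525],
       [  0.        ,   0.        ,   1.        ]]), 'origin': array([0.46157272, 0.01013656, 1.1773133 ]), 'attitude': array([ 0.70454932,  0.06729572, -0.06392569, -0.70355885])}
{'intrinsics': array([[457.93455124,   0.        , 258.06058566],
       [  0.        , 457.93455124, 192.28860944],
       [  0.        ,   0.        ,   1.        ]]), 'origin': array([ 1.36415128, -0.57873988,  0.80812923]), 'attitude': array([0.81878027, 0.38994462, 0.18413706, 0.37899288])}
```

View pics/top0.png

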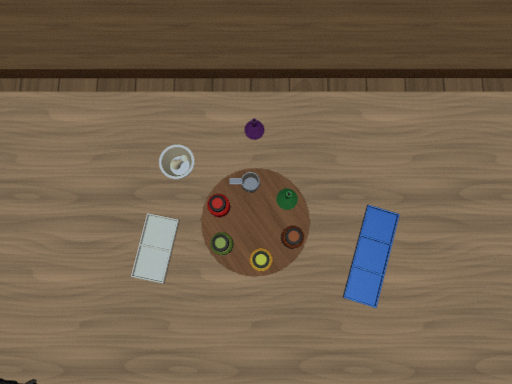

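View pics/scene0.png

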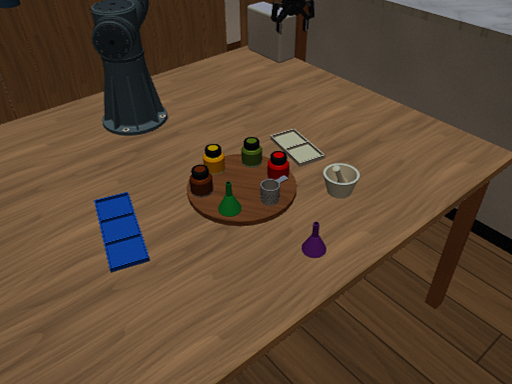

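```bash
python3 - <<'E'
from h import *
p=cv2.imread('pics/top0.png')
cv2.imwrite('pics/t1.png',cv2.resize(p[155:290,190:320],None,fx=4.4,fy=4.4,interpolation=cv2.INTER_CUBIC))
a=cv2.resize(p[200:315,120:190],None,fx=5,fy=5,interpolation=cv2.INTER_CUBIC)
b=cv2.resize(p[200:315,335:405],None,fx=5,fy=5,interpolation=cv2.INTER_CUBIC)
cv2.imwrite('pics/t2.png',np.hstack([a,b]))
E
```

```text
(no output)
```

View pics/t1.png

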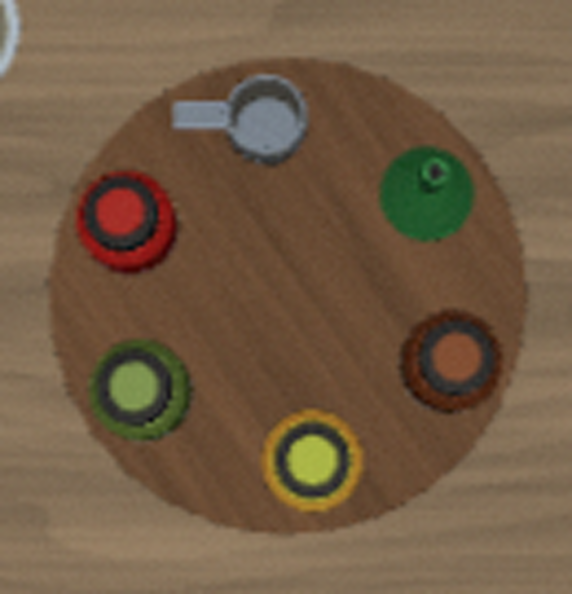

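View pics/t2.png

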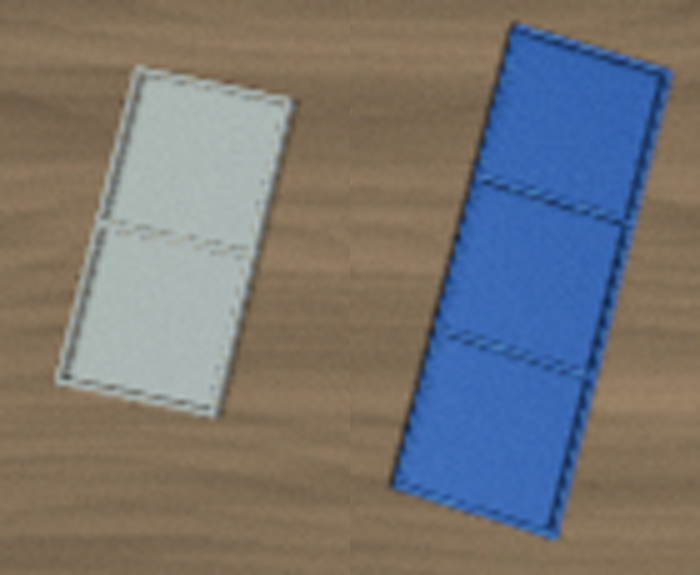

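```bash
cat >> h.py <<'E'
from scipy.spatial.transform import Rotation as R
def ray(cal,u,v,z):
    K=cal['intrinsics'];q=cal['attitude'];M=R.from_quat([q[1],q[2],q[3],q[0]]).as_matrix()
    d=np.linalg.inv(K)@[u,v,1]; d=M@(d*[1,-1,-1]); o=cal['origin']
    return o+d*(z-o[2])/d[2]
E
python3 - <<'E'
from h import *
c=viewer.get_calibration('top')
f=lambda x,s,o:(x+.5)/s-.5+o
D=np.load('pics/top0.png.npy')
ax=ray(c,f(288,4.4,190),f(295,4.4,155),.04)[:2];print('axis',ax)
for n,x,y,z in [('red',121,212,.112),('green',134,386,.112),('yellow',312,460,.112),('tea',458,357,.112),('fun',435,172,.124),('str',266,117,.092),('tab',173,116,.092)]:
    u,v=f(x,4.4,190),f(y,4.4,155);P=ray(c,u,v,z);r=P[:2]-ax
    print(n,P.round(4),'r',np.hypot(*r).round(4),np.degrees(np.arctan2(r[1],r[0])).round(1),'depthz',(c['origin'][2]-D[int(round(v)),int(round(u))]).round(3))
for n,pts in [('w',[(137,67),(293,98),(217,416),(57,383)]),('b',[(515,23),(670,72),(557,538),(392,487)])]:
    ox=120 if n=='w' else 265
    P=np.array([ray(c,f(x,5,ox),f(y,5,200),.014)[:2] for x,y in pts])
    e=(P[0]+P[1]-P[2]-P[3]);m=P.mean(0)
    print(n,P.round(3).tolist(),'c',m.round(4),'yaw',np.degrees(np.arctan2(e[1],e[0])),'L',np.hypot(*e)/2,'W',np.linalg.norm(P[0]-P[1]))
    e/=np.hypot(*e)
    for k in ([-.044,.044] if n=='w' else [-.088,0,.088]): print((m+k*e).round(4),np.hypot(*(m+k*e)))
E
```

```text
axis [0.57466539 0.02045595]
red [0.6165 0.1186 0.112 ] r 0.1067 66.9 depthz 0.104
green [0.5145 0.1091 0.112 ] r 0.1071 124.2 depthz 0.122
yellow [0.4724 0.0057 0.112 ] r 0.1033 -171.8 depthz 0.131
tea [ 0.5315 -0.0792  0.112 ] r 0.1086 -113.4 depthz 0.117
fun [ 0.6386 -0.0663  0.124 ] r 0.1078 -53.6 depthz 0.11
str [0.6778 0.0336 0.092 ] r 0.1039 7.3 depthz 0.021
tab [0.6783 0.0902 0.092 ] r 0.1249 33.9 depthz 0.071
w [[0.601, 0.326], [0.584, 0.237], [0.409, 0.273], [0.427, 0.362]] c [0.5052 0.2995] yaw -11.388596495196904 L 0.17831408780056504 W 0.09067208677571974
[0.4621 0.3082] 0.5554577881389493
[0.5484 0.2909] 0.6207181699576054
b [[0.627, -0.298], [0.599, -0.384], [0.346, -0.307], [0.372, -0.219]] c [ 0.4862 -0.302 ] yaw -17.01630680911185 L 0.26579475493326343 W 0.09033846783123521
[ 0.4021 -0.2763] 0.4878607740788756
[ 0.4862 -0.302 ] 0.5724086046788697
[ 0.5704 -0.3278] 0.6578625133992521
```

```bash
cat >> h.py <<'E'
def go(x,y,z,yaw=None):
    o=get_obs();q=o['eef_rot'];M=R.from_quat([q[1],q[2],q[3],q[0]])
    t=M.inv().apply(np.array([x,y,z])-o['eef_pos'])
    X=M.as_matrix()[:,0];cy=np.degrees(np.arctan2(X[1],X[0]))
    n=np.linalg.norm(t)/.0417
    print('t',o['time_s'],'tx ty tz',t.round(4),'turn',None if yaw is None else round(-((yaw-cy+180)%360-180),2),'yaw now',round(cy,2),'rows',round(n,1),'tool z',M.as_matrix()[:,2].round(4),'open',round(o['opening'],3))
E
python3 -c "
from h import *
go(.5315,-.0792,.23,76)"
```

```text
t 0.1 tx ty tz [-0.4344  0.5189  0.001 ] turn -9.6 yaw now 66.4 rows 16.2 tool z [-9.0e-04 -1.3e-03 -1.0e+00] open 0.998
```

Request:
move_arm(increments=[{"tx":-0.434,"ty":0.519,"tz":0,"turn":-9.6},{"tx":-0.434,"ty":0.519,"tz":0,"turn":-9.6},{"tx":-0.434,"ty":0.519,"tz":0,"turn":-9.6},{"tx":-0.434,"ty":0.519,"tz":0,"turn":-9.6},{"tx":-0.434,"ty":0.519,"tz":0,"turn":-9.6},{"tx":-0.434,"ty":0.519,"tz":0,"turn":-9.6},{"tx":-0.434,"ty":0.519,"tz":0,"turn":-9.6},{"tx":-0.434,"ty":0.519,"tz":0,"turn":-9.6},{"tx":-0.434,"ty":0.519,"tz":0,"turn":-9.6},{"tx":-0.434,"ty":0.519,"tz":0,"turn":-9.6},{"tx":-0.434,"ty":0.519,"tz":0,"turn":-9.6},{"tx":-0.434,"ty":0.519,"tz":0,"turn":-9.6},{"tx":-0.434,"ty":0.519,"tz":0,"turn":-9.6},{"tx":-0.434,"ty":0.519,"tz":0,"turn":-9.6},{"tx":-0.434,"ty":0.519,"tz":0,"turn":-9.6},{"tx":-0.434,"ty":0.519,"tz":0,"turn":-9.6},{"tx":-0.434,"ty":0.519,"tz":0,"turn":-9.6},{"tx":-0.434,"ty":0.519,"tz":0,"turn":-9.6},{"tx":-0.434,"ty":0.519,"tz":0,"turn":-9.6},{"tx":-0.434,"ty":0.519,"tz":0,"turn":-9.6}])

```text
time_s: 1.77
eef_pos: [0.5313, -0.0772, 0.2308]
eef_rot: [-0.001, 0.788, 0.616, -0.0]
wrist_force: [0.1, -0.2, 0.8]
opening: 0.998
```

```bash
python3 -c "
from h import *
go(.5315,-.0792,.06,76)
print(viewer.get_calibration('wrist')); cam('wrist','w1.png')
"
```

```text
t 1.7667 tx ty tz [-0.002   0.001   0.1708] turn 0.05 yaw now 76.05 rows 4.1 tool z [-0.0013  0.001  -1.    ] open 0.998
{'intrinsics': array([[304.78892863,   0.        , 255.78428021],
       [  0.        , 304.78892863, 193.99078262],
       [  0.        ,   0.        ,   1.        ]]), 'origin': array([ 0.46507169, -0.06138737,  0.37215655]), 'attitude': array([ 0.78077847, -0.10571446, -0.08391394,  0.61005564])}
```

View pics/w1.png

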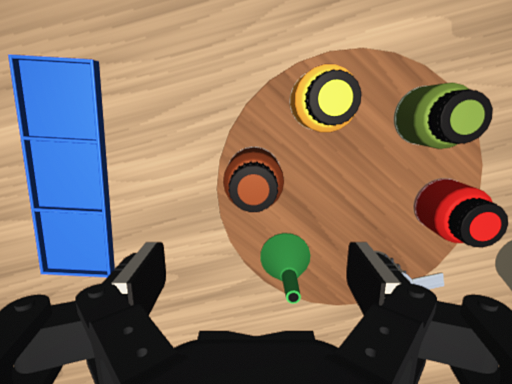

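```bash
python3 -c "
from h import *
c=viewer.get_calibration('wrist')
for n,u,v,z in [('tea',253,188,.112),('yel',336,97,.112),('grn',467,117,.112),('red',485,225,.112),('fun',293,297,.124)]: print(n,ray(c,u,v,z).round(4))
P=np.array([ray(c,u,v,.014)[:2] for u,v in [(9.5,56),(98,60),(114,274),(41,275)]])
print(P.round(3),P.mean(0))
for i in range(4): print(np.linalg.norm(P[i]-P[i-1]))
"
```

```text
tea [ 0.5295 -0.0791  0.112 ]
yel [0.4716 0.0051 0.112 ]
grn [0.5134 0.1079 0.112 ]
red [0.6146 0.1181 0.112 ]
fun [ 0.6375 -0.0676  0.124 ]
[[ 0.347 -0.306]
 [ 0.374 -0.214]
 [ 0.623 -0.292]
 [ 0.601 -0.385]] [ 0.48630263 -0.29932584]
0.2661335235079304
0.0952280131353614
0.2607386654281158
0.09615111177990911
```

Request:
move_arm(increments=[{"tx":-0.002,"ty":0.0003,"tz":0.04},{"tx":-0.002,"ty":0.0003,"tz":0.08},{"tx":-0.002,"ty":0.0003,"tz":0.12},{"tx":-0.002,"ty":0.0003,"tz":0.15},{"tx":-0.002,"ty":0.0003,"tz":0.171},{"tx":-0.002,"ty":0.0003,"tz":0.171},{"tx":-0.002,"ty":0.0003,"tz":0.171}])

```text
validation failed for argument at $.in...
```

Request:
move_arm(gripper=0, increments=[{"tz":0},{"tz":0},{"tz":0},{"tz":0},{"tz":0},{"tz":0},{"tz":0},{"tz":0}])

```text
validation failed for argument at $.in...
```

Request:
move_arm(increments=[{"tx":-0.002,"ty":0.0003,"tz":0.04,"turn":0},{"tx":-0.002,"ty":0.0003,"tz":0.08,"turn":0},{"tx":-0.002,"ty":0.0003,"tz":0.12,"turn":0},{"tx":-0.002,"ty":0.0003,"tz":0.15,"turn":0},{"tx":-0.002,"ty":0.0003,"tz":0.171,"turn":0},{"tx":-0.002,"ty":0.0003,"tz":0.171,"turn":0},{"tx":-0.002,"ty":0.0003,"tz":0.171,"turn":0}])

```text
time_s: 2.4
eef_pos: [0.5308, -0.0789, 0.0598]
eef_rot: [-0.001, 0.787, 0.616, -0.001]
wrist_force: [-0.3, 0.6, 1.2]
opening: 1.001
```

Request:
move_arm(gripper=0, increments=[{"tx":0,"ty":0,"tz":0,"turn":0},{"tx":0,"ty":0,"tz":0,"turn":0},{"tx":0,"ty":0,"tz":0,"turn":0},{"tx":0,"ty":0,"tz":0,"turn":0},{"tx":0,"ty":0,"tz":0,"turn":0},{"tx":0,"ty":0,"tz":0,"turn":0},{"tx":0,"ty":0,"tz":0,"turn":0},{"tx":0,"ty":0,"tz":0,"turn":0}])

```text
time_s: 3.07
eef_pos: [0.5338, -0.0808, 0.0632]
eef_rot: [0.002, 0.788, 0.616, 0.001]
wrist_force: [-0.6, 1.9, 7.3]
opening: 0.673
```

Request:
move_arm(increments=[{"tx":0,"ty":0,"tz":-0.02,"turn":0},{"tx":0,"ty":0,"tz":-0.05,"turn":0},{"tx":0,"ty":0,"tz":-0.09,"turn":0},{"tx":0,"ty":0,"tz":-0.13,"turn":0},{"tx":0,"ty":0,"tz":-0.16,"turn":0},{"tx":0,"ty":0,"tz":-0.17,"turn":0},{"tx":0,"ty":0,"tz":-0.17,"turn":0}])

```text
time_s: 3.65
eef_pos: [0.534, -0.0812, 0.2348]
eef_rot: [0.004, 0.788, 0.616, 0.002]
wrist_force: [0.4, 0.2, -2.2]
opening: 0.678
```

```bash
python3 -c "
from h import *
go(.5484,.2909,.23,78.6)
cam('wrist','w2.png')
"
```

```text
t 3.65 tx ty tz [ 0.3646 -0.076   0.0038] turn -2.59 yaw now 76.01 rows 8.9 tool z [ 0.008  -0.0031 -1.    ] open 0.678
```

View pics/w2.png

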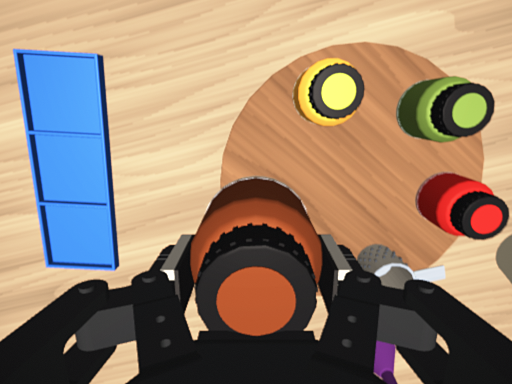

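Request:
move_arm(increments=[{"tx":0.04,"ty":-0.008,"tz":0,"turn":0},{"tx":0.075,"ty":-0.016,"tz":0,"turn":-2.6},{"tx":0.115,"ty":-0.024,"tz":0,"turn":-2.6},{"tx":0.155,"ty":-0.032,"tz":0,"turn":-2.6},{"tx":0.195,"ty":-0.04,"tz":0,"turn":-2.6},{"tx":0.235,"ty":-0.049,"tz":0,"turn":-2.6},{"tx":0.275,"ty":-0.057,"tz":0,"turn":-2.6},{"tx":0.31,"ty":-0.065,"tz":0,"turn":-2.6},{"tx":0.34,"ty":-0.071,"tz":0,"turn":-2.6},{"tx":0.358,"ty":-0.075,"tz":0,"turn":-2.6},{"tx":0.3646,"ty":-0.076,"tz":0,"turn":-2.6},{"tx":0.3646,"ty":-0.076,"tz":0,"turn":-2.6},{"tx":0.3646,"ty":-0.076,"tz":0,"turn":-2.6}])

```text
time_s: 4.78
eef_pos: [0.5453, 0.2908, 0.2281]
eef_rot: [-0.0, 0.774, 0.634, -0.002]
wrist_force: [-0.0, -0.3, -1.8]
opening: 0.672
```

```bash
python3 -c "
from h import *
go(.5484,.2909,.03,78.6)
cam('wrist','w3.png')
"
```

```text
t 4.7833 tx ty tz [0.0011 0.0036 0.198 ] turn 0.03 yaw now 78.63 rows 4.8 tool z [-0.0033 -0.0017 -1.    ] open 0.672
```

View pics/w3.png

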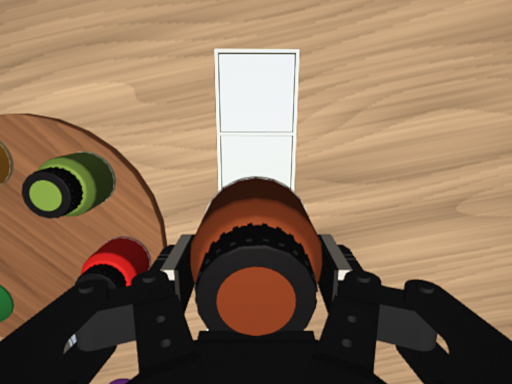

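```bash
python3 -c "
from h import *
c=viewer.get_calibration('wrist')
P=np.array([ray(c,u,v,.014)[:2] for u,v in [(215,49.5),(299,49.5),(257.5,132.5)]]);e=(P[0]-P[1]);e/=np.hypot(*e);print(P.round(4),np.linalg.norm(P[0]-P[1]));
r=P[2];a=np.degrees(np.arctan2(e[1],e[0]));print(a,np.linalg.norm(P[:2].mean(0)-r))
for uv in [(256,301),(255,300)]: print('dot',ray(c,*uv,.277))
print(get_obs()['eef_pos'])
"
```

```text
[[0.4095 0.2729]
 [0.4274 0.3612]
 [0.5042 0.3003]] 0.09000371637279653
-101.46140380422766 0.08739895010846689
dot [0.54247181 0.2907844  0.277     ]
dot [0.54200744 0.29052079 0.277     ]
[0.54571896 0.29033161 0.22865195]
```

Request:
move_arm(increments=[{"tx":0.001,"ty":0.0035,"tz":0.02,"turn":0},{"tx":0.001,"ty":0.0035,"tz":0.055,"turn":0},{"tx":0.001,"ty":0.0035,"tz":0.095,"turn":0},{"tx":0.001,"ty":0.0035,"tz":0.13,"turn":0},{"tx":0.001,"ty":0.0035,"tz":0.16,"turn":0},{"tx":0.001,"ty":0.0035,"tz":0.178,"turn":0},{"tx":0.001,"ty":0.0035,"tz":0.187,"turn":0},{"tx":0.001,"ty":0.0035,"tz":0.19,"turn":0},{"tx":0.001,"ty":0.0035,"tz":0.193,"turn":0},{"tx":0.001,"ty":0.0035,"tz":0.195,"turn":0},{"tx":0.001,"ty":0.0035,"tz":0.197,"turn":0},{"tx":0.001,"ty":0.0035,"tz":0.198,"turn":0},{"tx":0.001,"ty":0.0035,"tz":0.198,"turn":0},{"tx":0.001,"ty":0.0035,"tz":0.198,"turn":0}])

```text
time_s: 6.0
eef_pos: [0.5503, 0.2921, 0.0329]
eef_rot: [0.0, 0.774, 0.633, 0.0]
wrist_force: [-0.4, -0.1, -2.3]
opening: 0.672
```

Request:
move_arm(increments=[{"tx":0,"ty":0,"tz":0.001,"turn":0},{"tx":0,"ty":0,"tz":0.002,"turn":0},{"tx":0,"ty":0,"tz":0.003,"turn":0},{"tx":0,"ty":0,"tz":0.003,"turn":0},{"tx":0,"ty":0,"tz":0.003,"turn":0}])

```text
time_s: 6.42
eef_pos: [0.5498, 0.2919, 0.0291]
eef_rot: [-0.0, 0.774, 0.633, -0.0]
wrist_force: [-0.2, -0.8, -2.2]
opening: 0.676
```

Request:
move_arm(increments=[{"tx":0,"ty":0,"tz":0.001,"turn":0},{"tx":0,"ty":0,"tz":0.002,"turn":0},{"tx":0,"ty":0,"tz":0.003,"turn":0},{"tx":0,"ty":0,"tz":0.003,"turn":0}])

```text
time_s: 6.75
eef_pos: [0.55, 0.292, 0.0273]
eef_rot: [0.0, 0.774, 0.633, -0.0]
wrist_force: [-3.8, -1.3, 6.5]
opening: 0.674
```

Contact: 6.5 N up at z = 0.0273, as predicted. Release and rise.

Request:
move_arm(gripper=1, increments=[{"tx":0,"ty":0,"tz":0,"turn":0},{"tx":0,"ty":0,"tz":0,"turn":0},{"tx":0,"ty":0,"tz":0,"turn":0},{"tx":0,"ty":0,"tz":0,"turn":0},{"tx":0,"ty":0,"tz":0,"turn":0},{"tx":0,"ty":0,"tz":0,"turn":0},{"tx":0,"ty":0,"tz":-0.02,"turn":0},{"tx":0,"ty":0,"tz":-0.05,"turn":0},{"tx":0,"ty":0,"tz":-0.09,"turn":0},{"tx":0,"ty":0,"tz":-0.13,"turn":0},{"tx":0,"ty":0,"tz":-0.17,"turn":0},{"tx":0,"ty":0,"tz":-0.2,"turn":0},{"tx":0,"ty":0,"tz":-0.205,"turn":0},{"tx":0,"ty":0,"tz":-0.205,"turn":0}])

```text
time_s: 7.92
eef_pos: [0.5516, 0.2925, 0.2349]
eef_rot: [0.001, 0.774, 0.633, 0.003]
wrist_force: [-0.5, -0.5, -0.2]
opening: 1.001
```

```bash
python3 -c "
from h import *
go(.6775,.0336,.23,0)
cam('wrist','w4.png')
"
```

```text
t 7.9167 tx ty tz [-0.229   0.1745  0.0052] turn 78.61 yaw now 78.61 rows 6.9 tool z [ 0.0062  0.0019 -1.    ] open 1.001
```

View pics/w4.png

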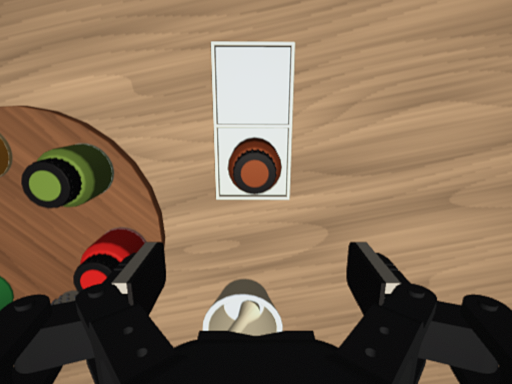

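Request:
move_arm(increments=[{"tx":-0.04,"ty":0.031,"tz":0,"turn":7},{"tx":-0.08,"ty":0.061,"tz":0,"turn":14},{"tx":-0.12,"ty":0.092,"tz":0,"turn":21},{"tx":-0.16,"ty":0.122,"tz":0,"turn":28},{"tx":-0.19,"ty":0.145,"tz":0,"turn":35},{"tx":-0.215,"ty":0.164,"tz":0,"turn":42},{"tx":-0.229,"ty":0.1745,"tz":0,"turn":49},{"tx":-0.229,"ty":0.1745,"tz":0,"turn":56},{"tx":-0.229,"ty":0.1745,"tz":0,"turn":63},{"tx":-0.229,"ty":0.1745,"tz":0,"turn":70},{"tx":-0.229,"ty":0.1745,"tz":0,"turn":76},{"tx":-0.229,"ty":0.1745,"tz":0,"turn":78.6},{"tx":-0.229,"ty":0.1745,"tz":0,"turn":78.6},{"tx":-0.229,"ty":0.1745,"tz":0,"turn":78.6},{"tx":-0.229,"ty":0.1745,"tz":0,"turn":78.6}])

```text
time_s: 9.22
eef_pos: [0.675, 0.0331, 0.2296]
eef_rot: [-0.0, 1.0, 0.001, -0.001]
wrist_force: [0.3, 0.0, -1.0]
opening: 0.999
```

```bash
python3 -c "
from h import *
go(.6775,.0336,.055,0)
print(get_obs()['q'])
cam('wrist','w5.png')
"
```

```text
t 9.2167 tx ty tz [ 0.0029 -0.0005  0.1746] turn 0.1 yaw now 0.1 rows 4.2 tool z [-2.6e-03  3.0e-04 -1.0e+00] open 0.999
[-1.26255523e-01  4.04587741e-01  1.32899706e+00 -8.39381401e-06
  1.41060242e+00 -1.27980045e-01]
```

View pics/w5.png

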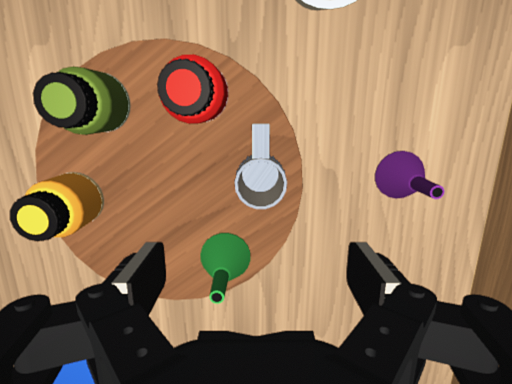

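```bash
python3 -c "
from h import *
c=viewer.get_calibration('wrist')
p=cv2.imread('pics/w5.png');cv2.imwrite('pics/w5c.png',cv2.resize(p[110:310,170:460],None,fx=2.7,fy=2.7,interpolation=cv2.INTER_CUBIC))
print(get_obs()['eef_pos'])
for n,u,v,z in [('str',261,183,.092),('tab',261,124,.092),('red',184,88,.112),('fun',217,297,.124)]: print(n,ray(c,u,v,z).round(4))
"
```

```text
[0.67527045 0.03305715 0.23008351]
str [0.6797 0.0339 0.092 ]
tab [0.6794 0.0881 0.092 ]
red [0.6169 0.1173 0.112 ]
fun [ 0.6389 -0.0673  0.124 ]
```

View pics/w5c.png

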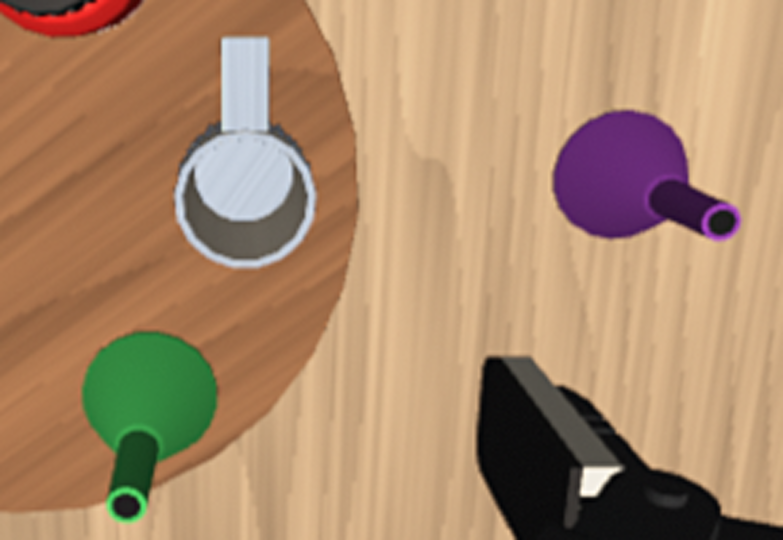

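Request:
move_arm(increments=[{"tx":0.0037,"ty":-0.0005,"tz":0.04,"turn":0},{"tx":0.0037,"ty":-0.0005,"tz":0.08,"turn":0},{"tx":0.0037,"ty":-0.0005,"tz":0.12,"turn":0},{"tx":0.0037,"ty":-0.0005,"tz":0.155,"turn":0},{"tx":0.0037,"ty":-0.0005,"tz":0.175,"turn":0},{"tx":0.0037,"ty":-0.0005,"tz":0.175,"turn":0},{"tx":0.0037,"ty":-0.0005,"tz":0.175,"turn":0}])

```text
time_s: 9.85
eef_pos: [0.6784, 0.0336, 0.055]
eef_rot: [-0.0, 1.0, 0.0, -0.002]
wrist_force: [0.3, 0.5, 0.5]
opening: 1.001
```

Request:
move_arm(gripper=0, increments=[{"tx":0,"ty":0,"tz":0,"turn":0},{"tx":0,"ty":0,"tz":0,"turn":0},{"tx":0,"ty":0,"tz":0,"turn":0},{"tx":0,"ty":0,"tz":0,"turn":0},{"tx":0,"ty":0,"tz":0,"turn":0},{"tx":0,"ty":0,"tz":0,"turn":0},{"tx":0,"ty":0,"tz":0,"turn":0},{"tx":0,"ty":0,"tz":0,"turn":0}])

```text
time_s: 10.52
eef_pos: [0.681, 0.0333, 0.0594]
eef_rot: [0.0, 1.0, 0.0, 0.002]
wrist_force: [-2.8, 0.8, 6.2]
opening: 0.566
```

Request:
move_arm(increments=[{"tx":0,"ty":0,"tz":-0.02,"turn":0},{"tx":0,"ty":0,"tz":-0.05,"turn":0},{"tx":0,"ty":0,"tz":-0.09,"turn":0},{"tx":0,"ty":0,"tz":-0.13,"turn":0},{"tx":0,"ty":0,"tz":-0.16,"turn":0},{"tx":0,"ty":0,"tz":-0.175,"turn":0},{"tx":0,"ty":0,"tz":-0.175,"turn":0}])

```text
time_s: 11.1
eef_pos: [0.6824, 0.0332, 0.2389]
eef_rot: [0.001, 1.0, 0.0, 0.006]
wrist_force: [0.3, -0.8, -0.4]
opening: 0.569
```

```bash
python3 -c "
from h import *
go(.4616,.3087,.23,-11.4)
cam('wrist','w6.png')
"
```

```text
t 11.1 tx ty tz [-0.2208 -0.2756  0.0059] turn 11.42 yaw now 0.02 rows 8.5 tool z [ 0.0115 -0.0015 -0.9999] open 0.569
```

View pics/w6.png

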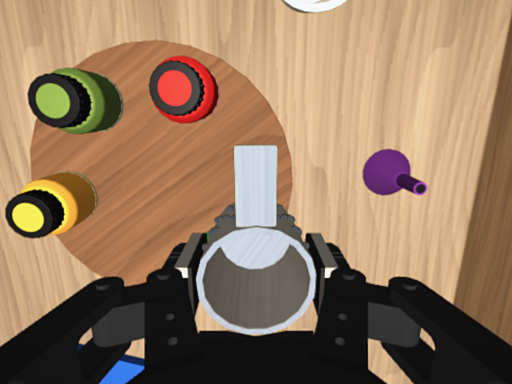

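Request:
move_arm(increments=[{"tx":-0.02,"ty":-0.025,"tz":0,"turn":2},{"tx":-0.045,"ty":-0.056,"tz":0,"turn":5},{"tx":-0.07,"ty":-0.087,"tz":0,"turn":8},{"tx":-0.096,"ty":-0.12,"tz":0,"turn":11.4},{"tx":-0.122,"ty":-0.152,"tz":0,"turn":11.4},{"tx":-0.147,"ty":-0.184,"tz":0,"turn":11.4},{"tx":-0.172,"ty":-0.215,"tz":0,"turn":11.4},{"tx":-0.195,"ty":-0.243,"tz":0,"turn":11.4},{"tx":-0.212,"ty":-0.265,"tz":0,"turn":11.4},{"tx":-0.219,"ty":-0.274,"tz":0,"turn":11.4},{"tx":-0.2208,"ty":-0.2756,"tz":0,"turn":11.4},{"tx":-0.2208,"ty":-0.2756,"tz":0,"turn":11.4},{"tx":-0.2208,"ty":-0.2756,"tz":0,"turn":11.4}])

```text
time_s: 12.23
eef_pos: [0.4591, 0.308, 0.2306]
eef_rot: [0.0, 0.995, -0.1, -0.0]
wrist_force: [-0.0, 0.0, -0.6]
opening: 0.568
```

```bash
python3 -c "
from h import *
go(.4616,.3087,.024,-11.4)
"
```

```text
t 12.2333 tx ty tz [ 0.0024 -0.0013  0.2066] turn -0.03 yaw now -11.43 rows 5.0 tool z [-6.e-04 -9.e-04 -1.e+00] open 0.568
```

Request:
move_arm(increments=[{"tx":0.001,"ty":-0.001,"tz":0.025,"turn":0},{"tx":0.001,"ty":-0.001,"tz":0.06,"turn":0},{"tx":0.001,"ty":-0.001,"tz":0.1,"turn":0},{"tx":0.001,"ty":-0.001,"tz":0.138,"turn":0},{"tx":0.001,"ty":-0.001,"tz":0.168,"turn":0},{"tx":0.001,"ty":-0.001,"tz":0.188,"turn":0},{"tx":0.001,"ty":-0.001,"tz":0.198,"turn":0},{"tx":0.001,"ty":-0.001,"tz":0.202,"turn":0},{"tx":0.001,"ty":-0.001,"tz":0.204,"turn":0},{"tx":0.001,"ty":-0.001,"tz":0.204,"turn":0},{"tx":0.001,"ty":-0.001,"tz":0.204,"turn":0}])

```text
time_s: 13.15
eef_pos: [0.4613, 0.3101, 0.0289]
eef_rot: [-0.001, 0.995, -0.099, 0.001]
wrist_force: [-0.4, -0.6, -0.8]
opening: 0.568
```

Request:
move_arm(increments=[{"tx":0,"ty":0.001,"tz":0.002,"turn":0},{"tx":0,"ty":0.001,"tz":0.004,"turn":0},{"tx":0,"ty":0.001,"tz":0.005,"turn":0},{"tx":0,"ty":0.001,"tz":0.006,"turn":0},{"tx":0,"ty":0.001,"tz":0.006,"turn":0}])

```text
time_s: 13.57
eef_pos: [0.4602, 0.3093, 0.0234]
eef_rot: [-0.0, 0.995, -0.099, 0.001]
wrist_force: [-5.5, -2.0, 15.0]
opening: 0.571
```

Request:
move_arm(gripper=0.8, increments=[{"tx":0,"ty":0,"tz":-0.001,"turn":0},{"tx":0,"ty":0,"tz":-0.002,"turn":0},{"tx":0,"ty":0,"tz":-0.002,"turn":0},{"tx":0,"ty":0,"tz":-0.002,"turn":0},{"tx":0,"ty":0,"tz":-0.002,"turn":0},{"tx":0,"ty":0,"tz":-0.002,"turn":0},{"tx":0,"ty":0,"tz":-0.02,"turn":0},{"tx":0,"ty":0,"tz":-0.05,"turn":0},{"tx":0,"ty":0,"tz":-0.09,"turn":0},{"tx":0,"ty":0,"tz":-0.13,"turn":0},{"tx":0,"ty":0,"tz":-0.17,"turn":0},{"tx":0,"ty":0,"tz":-0.2,"turn":0},{"tx":0,"ty":0,"tz":-0.205,"turn":0},{"tx":0,"ty":0,"tz":-0.205,"turn":0}])

```text
time_s: 14.73
eef_pos: [0.4611, 0.3095, 0.2293]
eef_rot: [-0.001, 0.995, -0.099, 0.003]
wrist_force: [0.1, -1.3, 0.6]
opening: 0.798
```

```bash
python3 -c "
from h import *
go(.6155,.1178,.23,73)
cam('wrist','w7.png')
"
```

```text
t 14.7333 tx ty tz [ 0.1892  0.1574 -0.0003] turn -84.39 yaw now -11.39 rows 5.9 tool z [ 0.0054  0.0022 -1.    ] open 0.798
```

View pics/w7.png

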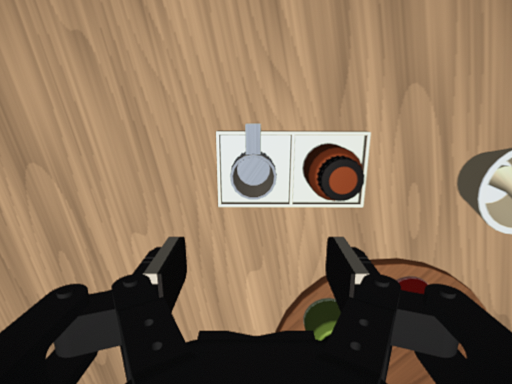

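Request:
move_arm(gripper=1, increments=[{"tx":0.03,"ty":0.025,"tz":0,"turn":-7},{"tx":0.06,"ty":0.05,"tz":0,"turn":-14},{"tx":0.09,"ty":0.075,"tz":0,"turn":-21},{"tx":0.12,"ty":0.1,"tz":0,"turn":-28},{"tx":0.145,"ty":0.12,"tz":0,"turn":-35},{"tx":0.17,"ty":0.14,"tz":0,"turn":-42},{"tx":0.1892,"ty":0.1574,"tz":0,"turn":-49},{"tx":0.1892,"ty":0.1574,"tz":0,"turn":-56},{"tx":0.1892,"ty":0.1574,"tz":0,"turn":-63},{"tx":0.1892,"ty":0.1574,"tz":0,"turn":-70},{"tx":0.1892,"ty":0.1574,"tz":0,"turn":-77},{"tx":0.1892,"ty":0.1574,"tz":0,"turn":-82},{"tx":0.1892,"ty":0.1574,"tz":0,"turn":-84.4},{"tx":0.1892,"ty":0.1574,"tz":0,"turn":-84.4},{"tx":0.1892,"ty":0.1574,"tz":0,"turn":-84.4},{"tx":0.1892,"ty":0.1574,"tz":0,"turn":-84.4}])

```text
time_s: 16.12
eef_pos: [0.6132, 0.1171, 0.2246]
eef_rot: [-0.001, 0.804, 0.594, -0.001]
wrist_force: [0.8, -0.4, 0.4]
opening: 1.001
```

```bash
python3 -c "
from h import *
go(.616,.118,.06,73)
cam('wrist','w8.png')
"
```

```text
t 16.1167 tx ty tz [0.0018 0.0028 0.1646] turn -0.08 yaw now 72.92 rows 3.9 tool z [-0.0027 -0.     -1.    ] open 1.001
```

View pics/w8.png

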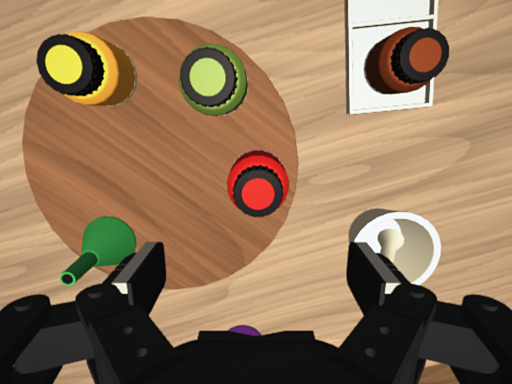

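Request:
move_arm(increments=[{"tx":0.001,"ty":0.0015,"tz":0.04,"turn":0},{"tx":0.001,"ty":0.0015,"tz":0.08,"turn":0},{"tx":0.001,"ty":0.0015,"tz":0.12,"turn":0},{"tx":0.001,"ty":0.0015,"tz":0.15,"turn":0},{"tx":0.001,"ty":0.0015,"tz":0.167,"turn":0},{"tx":0.001,"ty":0.0015,"tz":0.167,"turn":0},{"tx":0.001,"ty":0.0015,"tz":0.167,"turn":0}])

```text
time_s: 16.75
eef_pos: [0.6148, 0.1177, 0.0583]
eef_rot: [-0.001, 0.804, 0.595, -0.001]
wrist_force: [0.5, 0.5, -0.3]
opening: 0.998
```

Request:
move_arm(gripper=0, increments=[{"tx":0,"ty":0,"tz":0,"turn":0},{"tx":0,"ty":0,"tz":0,"turn":0},{"tx":0,"ty":0,"tz":0,"turn":0},{"tx":0,"ty":0,"tz":0,"turn":0},{"tx":0,"ty":0,"tz":0,"turn":0},{"tx":0,"ty":0,"tz":0,"turn":0},{"tx":0,"ty":0,"tz":0,"turn":0},{"tx":0,"ty":0,"tz":0,"turn":0}])

```text
time_s: 17.42
eef_pos: [0.6178, 0.1176, 0.0622]
eef_rot: [0.002, 0.804, 0.595, 0.002]
wrist_force: [-1.1, -0.7, 5.9]
opening: 0.676
```

```bash
python3 -c "
from h import *
go(.616,.118,.23,73)"
```

```text
t 17.4167 tx ty tz [ 0.     -0.001  -0.1678] turn 0.0 yaw now 73.0 rows 4.0 tool z [ 5.1e-03 -1.0e-04 -1.0e+00] open 0.676
```

Request:
move_arm(increments=[{"tx":0,"ty":0,"tz":-0.02,"turn":0},{"tx":0,"ty":0,"tz":-0.05,"turn":0},{"tx":0,"ty":0,"tz":-0.09,"turn":0},{"tx":0,"ty":0,"tz":-0.13,"turn":0},{"tx":0,"ty":0,"tz":-0.16,"turn":0},{"tx":0,"ty":0,"tz":-0.17,"turn":0},{"tx":0,"ty":0,"tz":-0.17,"turn":0}])

```text
time_s: 18.0
eef_pos: [0.6178, 0.1178, 0.2339]
eef_rot: [0.002, 0.804, 0.595, 0.003]
wrist_force: [0.3, -0.7, -1.5]
opening: 0.676
```

```bash
python3 -c "
from h import *
go(.5704,-.3270,.23,73)"
```

```text
t 18.0 tx ty tz [-0.4392  0.0846  0.0035] turn 0.01 yaw now 73.01 rows 10.7 tool z [ 0.0081  0.     -1.    ] open 0.676
```

Red goes to the far (+x) end cell.

Request:
move_arm(increments=[{"tx":-0.025,"ty":0.005,"tz":0,"turn":0},{"tx":-0.06,"ty":0.012,"tz":0,"turn":0},{"tx":-0.1,"ty":0.019,"tz":0,"turn":0},{"tx":-0.14,"ty":0.027,"tz":0,"turn":0},{"tx":-0.18,"ty":0.035,"tz":0,"turn":0},{"tx":-0.22,"ty":0.042,"tz":0,"turn":0},{"tx":-0.26,"ty":0.05,"tz":0,"turn":0},{"tx":-0.3,"ty":0.058,"tz":0,"turn":0},{"tx":-0.34,"ty":0.065,"tz":0,"turn":0},{"tx":-0.375,"ty":0.072,"tz":0,"turn":0},{"tx":-0.405,"ty":0.078,"tz":0,"turn":0},{"tx":-0.428,"ty":0.0825,"tz":0,"turn":0},{"tx":-0.4392,"ty":0.0846,"tz":0,"turn":0},{"tx":-0.4392,"ty":0.0846,"tz":0,"turn":0},{"tx":-0.4392,"ty":0.0846,"tz":0,"turn":0}])

```text
time_s: 19.25
eef_pos: [0.5675, -0.3262, 0.2271]
eef_rot: [-0.002, 0.804, 0.595, -0.0]
wrist_force: [-0.8, 0.5, -2.5]
opening: 0.673
```

```bash
python3 -c "
from h import *
go(.5704,-.3270,.0262,73)
cam('wrist','w9.png')"
```

```text
t 19.25 tx ty tz [-0.0003  0.0037  0.2009] turn -0.04 yaw now 72.96 rows 4.8 tool z [-0.0024  0.0028 -1.    ] open 0.673
```

View pics/w9.png

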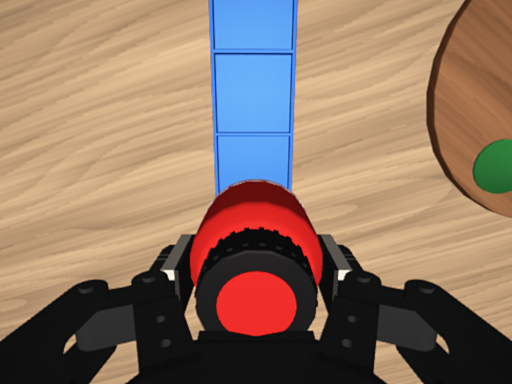

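```bash
python3 -c "
from h import *
c=viewer.get_calibration('wrist')
A=ray(c,254.5,133,.014)[:2];B=ray(c,254,51.5,.014)[:2];e=A-B;print(A,B,np.hypot(*e),np.degrees(np.arctan2(e[1],e[0])))
e/=np.hypot(*e)
for k in (-.088,0,.088): print((A+B)/2+k*e)
go(*((A+B)/2+.088*e),.0262,73)"
```

```text
[ 0.52721405 -0.31419009] [ 0.44506452 -0.28954175] 0.08576762467898086 -16.701469599353953
[ 0.40185155 -0.27657603]
[ 0.48613928 -0.30186592]
[ 0.57042701 -0.32715581]
t 19.3 tx ty tz [-0.0013  0.0034  0.2015] turn 0.03 yaw now 73.03 rows 4.8 tool z [-0.0018  0.0024 -1.    ] open 0.673
```

Request:
move_arm(increments=[{"tx":-0.0005,"ty":0.0025,"tz":0.02,"turn":0},{"tx":-0.0005,"ty":0.0025,"tz":0.055,"turn":0},{"tx":-0.0005,"ty":0.0025,"tz":0.095,"turn":0},{"tx":-0.0005,"ty":0.0025,"tz":0.13,"turn":0},{"tx":-0.0005,"ty":0.0025,"tz":0.16,"turn":0},{"tx":-0.0005,"ty":0.0025,"tz":0.18,"turn":0},{"tx":-0.0005,"ty":0.0025,"tz":0.192,"turn":0},{"tx":-0.0005,"ty":0.0025,"tz":0.198,"turn":0},{"tx":-0.0005,"ty":0.0025,"tz":0.2,"turn":0},{"tx":-0.0005,"ty":0.0025,"tz":0.2,"turn":0},{"tx":-0.0005,"ty":0.0025,"tz":0.2,"turn":0}])

```text
time_s: 20.22
eef_pos: [0.5717, -0.3288, 0.0312]
eef_rot: [0.001, 0.804, 0.595, 0.0]
wrist_force: [0.0, -0.1, -2.0]
opening: 0.673
```

Request:
move_arm(increments=[{"tx":0.001,"ty":0,"tz":0.001,"turn":0},{"tx":0.001,"ty":0,"tz":0.002,"turn":0},{"tx":0.001,"ty":0,"tz":0.003,"turn":0},{"tx":0.001,"ty":0,"tz":0.004,"turn":0},{"tx":0.001,"ty":0,"tz":0.005,"turn":0},{"tx":0.001,"ty":0,"tz":0.005,"turn":0}])

```text
time_s: 20.72
eef_pos: [0.571, -0.3276, 0.0262]
eef_rot: [0.0, 0.804, 0.595, 0.0]
wrist_force: [-4.2, 2.5, 10.3]
opening: 0.675
```

Contact at the expected height; release.

Request:
move_arm(gripper=1, increments=[{"tx":0,"ty":0,"tz":-0.001,"turn":0},{"tx":0,"ty":0,"tz":-0.001,"turn":0},{"tx":0,"ty":0,"tz":-0.001,"turn":0},{"tx":0,"ty":0,"tz":-0.001,"turn":0},{"tx":0,"ty":0,"tz":-0.001,"turn":0},{"tx":0,"ty":0,"tz":-0.001,"turn":0},{"tx":0,"ty":0,"tz":-0.02,"turn":0},{"tx":0,"ty":0,"tz":-0.05,"turn":0},{"tx":0,"ty":0,"tz":-0.09,"turn":0},{"tx":0,"ty":0,"tz":-0.13,"turn":0},{"tx":0,"ty":0,"tz":-0.17,"turn":0},{"tx":0,"ty":0,"tz":-0.2,"turn":0},{"tx":0,"ty":0,"tz":-0.205,"turn":0},{"tx":0,"ty":0,"tz":-0.205,"turn":0}])

```text
time_s: 21.88
eef_pos: [0.5722, -0.3284, 0.2331]
eef_rot: [0.003, 0.804, 0.595, 0.001]
wrist_force: [-0.4, 0.4, -0.7]
opening: 1.0
```

```bash
python3 -c "
from h import *
go(.472,.0054,.23,73)
cam('wrist','w10.png')"
```

```text
t 21.8833 tx ty tz [ 0.29   -0.1934  0.0012] turn 0.01 yaw now 73.01 rows 8.4 tool z [ 0.005  -0.0043 -1.    ] open 1.0
```

View pics/w10.png

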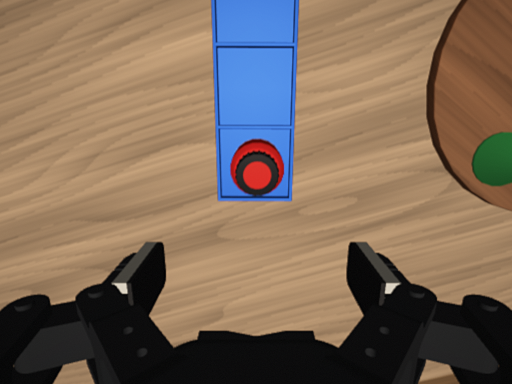

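Request:
move_arm(increments=[{"tx":0.034,"ty":-0.023,"tz":0,"turn":0},{"tx":0.068,"ty":-0.046,"tz":0,"turn":0},{"tx":0.102,"ty":-0.068,"tz":0,"turn":0},{"tx":0.136,"ty":-0.091,"tz":0,"turn":0},{"tx":0.17,"ty":-0.113,"tz":0,"turn":0},{"tx":0.204,"ty":-0.136,"tz":0,"turn":0},{"tx":0.238,"ty":-0.159,"tz":0,"turn":0},{"tx":0.265,"ty":-0.177,"tz":0,"turn":0},{"tx":0.284,"ty":-0.19,"tz":0,"turn":0},{"tx":0.29,"ty":-0.1934,"tz":0,"turn":0},{"tx":0.29,"ty":-0.1934,"tz":0,"turn":0},{"tx":0.29,"ty":-0.1934,"tz":0,"turn":0}])

```text
time_s: 22.93
eef_pos: [0.4702, 0.0063, 0.2281]
eef_rot: [-0.001, 0.804, 0.595, -0.001]
wrist_force: [0.2, 0.1, 0.2]
opening: 1.004
```

```bash
python3 -c "
from h import *
go(.472,.0054,.059,73)
cam('wrist','w11.png')"
```

```text
t 22.9333 tx ty tz [-0.0002  0.0022  0.1691] turn 0.05 yaw now 73.05 rows 4.1 tool z [-1.9e-03 -1.0e-04 -1.0e+00] open 1.004
```

View pics/w11.png

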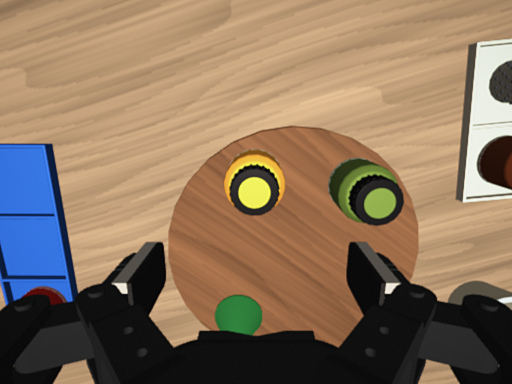

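Request:
move_arm(increments=[{"tx":-0.0005,"ty":0.001,"tz":0.04,"turn":0},{"tx":-0.0005,"ty":0.001,"tz":0.08,"turn":0},{"tx":-0.0005,"ty":0.001,"tz":0.12,"turn":0},{"tx":-0.0005,"ty":0.001,"tz":0.15,"turn":0},{"tx":-0.0005,"ty":0.001,"tz":0.17,"turn":0},{"tx":-0.0005,"ty":0.001,"tz":0.17,"turn":0},{"tx":-0.0005,"ty":0.001,"tz":0.17,"turn":0}])

```text
time_s: 23.57
eef_pos: [0.4707, 0.0048, 0.0582]
eef_rot: [-0.001, 0.804, 0.594, -0.001]
wrist_force: [-0.8, 0.5, 0.1]
opening: 1.002
```

Request:
move_arm(gripper=0, increments=[{"tx":0,"ty":0,"tz":0,"turn":0},{"tx":0,"ty":0,"tz":0,"turn":0},{"tx":0,"ty":0,"tz":0,"turn":0},{"tx":0,"ty":0,"tz":0,"turn":0},{"tx":0,"ty":0,"tz":0,"turn":0},{"tx":0,"ty":0,"tz":0,"turn":0},{"tx":0,"ty":0,"tz":0,"turn":0},{"tx":0,"ty":0,"tz":0,"turn":0}])

```text
time_s: 24.23
eef_pos: [0.4731, 0.005, 0.0618]
eef_rot: [0.002, 0.804, 0.595, 0.001]
wrist_force: [-1.8, -1.9, 6.0]
opening: 0.675
```

Request:
move_arm(increments=[{"tx":0,"ty":0,"tz":-0.02,"turn":0},{"tx":0,"ty":0,"tz":-0.05,"turn":0},{"tx":0,"ty":0,"tz":-0.09,"turn":0},{"tx":0,"ty":0,"tz":-0.13,"turn":0},{"tx":0,"ty":0,"tz":-0.16,"turn":0},{"tx":0,"ty":0,"tz":-0.17,"turn":0},{"tx":0,"ty":0,"tz":-0.17,"turn":0}])

```text
time_s: 24.82
eef_pos: [0.4735, 0.0053, 0.2334]
eef_rot: [0.003, 0.804, 0.595, 0.003]
wrist_force: [1.0, 0.2, -2.2]
opening: 0.671
```

```bash
python3 -c "
from h import *
go(.402,-.2765,.23,73)"
```

```text
t 24.8167 tx ty tz [-0.2904  0.0138  0.0033] turn 0.02 yaw now 73.02 rows 7.0 tool z [ 0.0082 -0.002  -1.    ] open 0.671
```

Request:
move_arm(increments=[{"tx":-0.025,"ty":0.001,"tz":0,"turn":0},{"tx":-0.06,"ty":0.003,"tz":0,"turn":0},{"tx":-0.1,"ty":0.005,"tz":0,"turn":0},{"tx":-0.14,"ty":0.007,"tz":0,"turn":0},{"tx":-0.18,"ty":0.009,"tz":0,"turn":0},{"tx":-0.22,"ty":0.0105,"tz":0,"turn":0},{"tx":-0.252,"ty":0.012,"tz":0,"turn":0},{"tx":-0.278,"ty":0.013,"tz":0,"turn":0},{"tx":-0.29,"ty":0.0138,"tz":0,"turn":0},{"tx":-0.29,"ty":0.0138,"tz":0,"turn":0},{"tx":-0.29,"ty":0.0138,"tz":0,"turn":0}])

```text
time_s: 25.73
eef_pos: [0.3991, -0.2747, 0.2276]
eef_rot: [-0.002, 0.804, 0.594, 0.0]
wrist_force: [0.6, 0.2, -2.4]
opening: 0.675
```

```bash
python3 -c "
from h import *
go(.402,-.2765,.0258,73)"
```

```text
t 25.7333 tx ty tz [-0.0013  0.0038  0.2017] turn -0.07 yaw now 72.93 rows 4.8 tool z [-0.0018  0.0029 -1.    ] open 0.675
```

Request:
move_arm(increments=[{"tx":-0.0005,"ty":0.002,"tz":0.02,"turn":0},{"tx":-0.0005,"ty":0.002,"tz":0.055,"turn":0},{"tx":-0.0005,"ty":0.002,"tz":0.095,"turn":0},{"tx":-0.0005,"ty":0.002,"tz":0.13,"turn":0},{"tx":-0.0005,"ty":0.002,"tz":0.16,"turn":0},{"tx":-0.0005,"ty":0.002,"tz":0.18,"turn":0},{"tx":-0.0005,"ty":0.002,"tz":0.192,"turn":0},{"tx":-0.0005,"ty":0.002,"tz":0.198,"turn":0},{"tx":-0.0005,"ty":0.002,"tz":0.2,"turn":0},{"tx":-0.0005,"ty":0.002,"tz":0.2,"turn":0},{"tx":-0.0005,"ty":0.002,"tz":0.2,"turn":0}])

```text
time_s: 26.65
eef_pos: [0.4023, -0.2767, 0.0302]
eef_rot: [0.001, 0.804, 0.595, 0.0]
wrist_force: [0.4, -0.0, -1.7]
opening: 0.674
```

Request:
move_arm(increments=[{"tx":0,"ty":0,"tz":0.001,"turn":0},{"tx":0,"ty":0,"tz":0.002,"turn":0},{"tx":0,"ty":0,"tz":0.003,"turn":0},{"tx":0,"ty":0,"tz":0.004,"turn":0},{"tx":0,"ty":0,"tz":0.0045,"turn":0},{"tx":0,"ty":0,"tz":0.0045,"turn":0}])

```text
time_s: 27.15
eef_pos: [0.4017, -0.277, 0.0258]
eef_rot: [0.0, 0.804, 0.595, -0.0]
wrist_force: [-4.3, 2.4, 8.4]
opening: 0.674
```

Request:
move_arm(gripper=1, increments=[{"tx":0,"ty":0,"tz":-0.001,"turn":0},{"tx":0,"ty":0,"tz":-0.001,"turn":0},{"tx":0,"ty":0,"tz":-0.001,"turn":0},{"tx":0,"ty":0,"tz":-0.001,"turn":0},{"tx":0,"ty":0,"tz":-0.001,"turn":0},{"tx":0,"ty":0,"tz":-0.001,"turn":0},{"tx":0,"ty":0,"tz":-0.02,"turn":0},{"tx":0,"ty":0,"tz":-0.05,"turn":0},{"tx":0,"ty":0,"tz":-0.09,"turn":0},{"tx":0,"ty":0,"tz":-0.13,"turn":0},{"tx":0,"ty":0,"tz":-0.17,"turn":0},{"tx":0,"ty":0,"tz":-0.2,"turn":0},{"tx":0,"ty":0,"tz":-0.205,"turn":0},{"tx":0,"ty":0,"tz":-0.205,"turn":0}])

```text
time_s: 28.32
eef_pos: [0.4027, -0.2779, 0.2325]
eef_rot: [0.003, 0.804, 0.595, 0.0]
wrist_force: [0.0, 0.3, 0.6]
opening: 1.003
```

```bash
python3 -c "
from h import *
go(.638,-.067,.23,73)
cam('wrist','w12.png')"
```

```text
t 28.3167 tx ty tz [0.2704 0.1634 0.0025] turn 0.01 yaw now 73.01 rows 7.6 tool z [ 0.0039 -0.0044 -1.    ] open 1.003
```

View pics/w12.png

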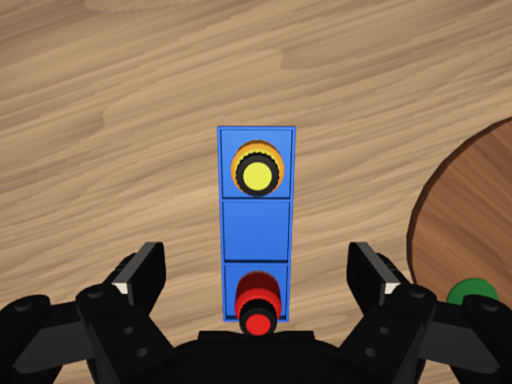

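Request:
move_arm(gripper=0.5, increments=[{"tx":0.034,"ty":0.0205,"tz":0,"turn":0},{"tx":0.068,"ty":0.041,"tz":0,"turn":0},{"tx":0.102,"ty":0.0615,"tz":0,"turn":0},{"tx":0.136,"ty":0.082,"tz":0,"turn":0},{"tx":0.17,"ty":0.1025,"tz":0,"turn":0},{"tx":0.204,"ty":0.123,"tz":0,"turn":0},{"tx":0.235,"ty":0.142,"tz":0,"turn":0},{"tx":0.26,"ty":0.157,"tz":0,"turn":0},{"tx":0.2704,"ty":0.1634,"tz":0,"turn":0},{"tx":0.2704,"ty":0.1634,"tz":0,"turn":0},{"tx":0.2704,"ty":0.1634,"tz":0,"turn":0}])

```text
time_s: 29.28
eef_pos: [0.6357, -0.0656, 0.2272]
eef_rot: [-0.002, 0.804, 0.595, -0.002]
wrist_force: [-0.2, -0.9, 0.9]
opening: 0.504
```

```bash
python3 -c "
from h import *
go(.638,-.067,.094,73)
cam('wrist','w13.png')"
```

```text
t 29.2833 tx ty tz [-0.0006  0.0032  0.1332] turn 0.07 yaw now 73.07 rows 3.2 tool z [-4.3e-03  6.0e-04 -1.0e+00] open 0.504
```

View pics/w13.png

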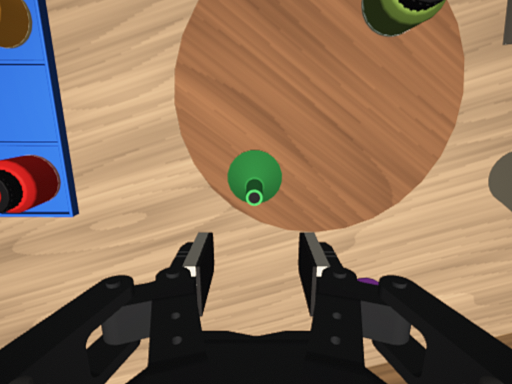

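Request:
move_arm(increments=[{"tx":-0.0005,"ty":0.002,"tz":0.035,"turn":0},{"tx":-0.0005,"ty":0.002,"tz":0.07,"turn":0},{"tx":-0.0005,"ty":0.002,"tz":0.105,"turn":0},{"tx":-0.0005,"ty":0.002,"tz":0.127,"turn":0},{"tx":-0.0005,"ty":0.002,"tz":0.133,"turn":0},{"tx":-0.0005,"ty":0.002,"tz":0.133,"turn":0},{"tx":-0.0005,"ty":0.002,"tz":0.133,"turn":0}])

```text
time_s: 29.92
eef_pos: [0.6388, -0.068, 0.098]
eef_rot: [0.0, 0.804, 0.594, 0.0]
wrist_force: [0.4, 0.7, 0.5]
opening: 0.499
```

```bash
python3 -c "
from h import *
go(.638,-.067,.094,73)
cam('wrist','w14.png')"
```

```text
t 29.9167 tx ty tz [ 0.0007 -0.0011  0.004 ] turn -0.07 yaw now 72.93 rows 0.1 tool z [ 1.e-03 -5.e-04 -1.e+00] open 0.499
```

View pics/w14.png

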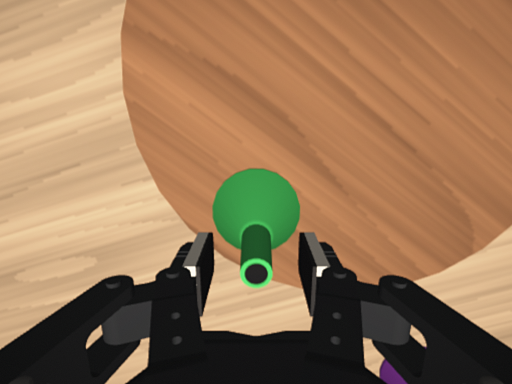

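Request:
move_arm(gripper=0, increments=[{"tx":0,"ty":-0.001,"tz":0.002,"turn":0},{"tx":0,"ty":-0.001,"tz":0.002,"turn":0},{"tx":0,"ty":-0.001,"tz":0.002,"turn":0},{"tx":0,"ty":-0.001,"tz":0.002,"turn":0},{"tx":0,"ty":-0.001,"tz":0.002,"turn":0},{"tx":0,"ty":-0.001,"tz":0.002,"turn":0},{"tx":0,"ty":-0.001,"tz":0.002,"turn":0},{"tx":0,"ty":-0.001,"tz":0.002,"turn":0}])

```text
time_s: 30.63
eef_pos: [0.6386, -0.0669, 0.0963]
eef_rot: [0.001, 0.804, 0.595, 0.001]
wrist_force: [-1.1, -0.1, 6.5]
opening: 0.151
```

Request:
move_arm(increments=[{"tx":0,"ty":0,"tz":-0.02,"turn":0},{"tx":0,"ty":0,"tz":-0.05,"turn":0},{"tx":0,"ty":0,"tz":-0.09,"turn":0},{"tx":0,"ty":0,"tz":-0.12,"turn":0},{"tx":0,"ty":0,"tz":-0.135,"turn":0},{"tx":0,"ty":0,"tz":-0.135,"turn":0},{"tx":0,"ty":0,"tz":-0.135,"turn":0}])

```text
time_s: 31.22
eef_pos: [0.6381, -0.0665, 0.2306]
eef_rot: [0.001, 0.804, 0.595, 0.001]
wrist_force: [-0.1, -0.2, -1.5]
opening: 0.158
```

```bash
python3 -c "
from h import *
go(.4862,-.302,.23,73)
cam('wrist','w15.png')"
```

```text
t 31.2167 tx ty tz [-0.2696 -0.0765  0.0004] turn 0.02 yaw now 73.02 rows 6.7 tool z [ 1.9e-03 -5.0e-04 -1.0e+00] open 0.158
```

View pics/w15.png

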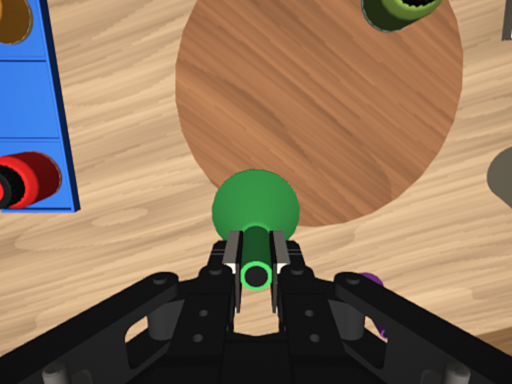

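Request:
move_arm(increments=[{"tx":-0.025,"ty":-0.007,"tz":0,"turn":0},{"tx":-0.06,"ty":-0.017,"tz":0,"turn":0},{"tx":-0.098,"ty":-0.028,"tz":0,"turn":0},{"tx":-0.136,"ty":-0.0386,"tz":0,"turn":0},{"tx":-0.174,"ty":-0.0494,"tz":0,"turn":0},{"tx":-0.21,"ty":-0.0596,"tz":0,"turn":0},{"tx":-0.24,"ty":-0.068,"tz":0,"turn":0},{"tx":-0.262,"ty":-0.0744,"tz":0,"turn":0},{"tx":-0.2696,"ty":-0.0765,"tz":0,"turn":0},{"tx":-0.2696,"ty":-0.0765,"tz":0,"turn":0},{"tx":-0.2696,"ty":-0.0765,"tz":0,"turn":0}])

```text
time_s: 32.18
eef_pos: [0.4854, -0.3012, 0.2283]
eef_rot: [-0.001, 0.804, 0.595, 0.0]
wrist_force: [0.0, 0.1, -0.6]
opening: 0.152
```

```bash
python3 -c "
from h import *
go(.4862,-.302,.0603,73)
cam('wrist','w16.png')"
```

```text
t 32.1833 tx ty tz [-0.0008  0.0013  0.168 ] turn -0.04 yaw now 72.96 rows 4.0 tool z [-0.0015  0.0024 -1.    ] open 0.152
```

View pics/w16.png

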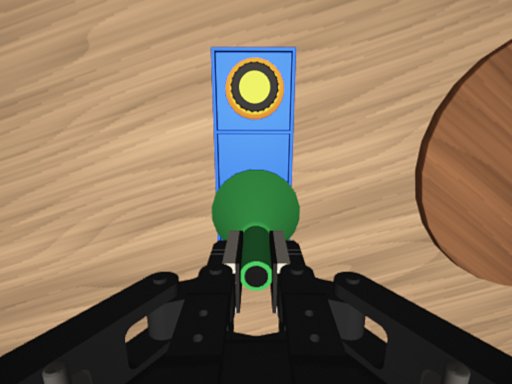

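Request:
move_arm(increments=[{"tx":-0.0005,"ty":0.001,"tz":0.02,"turn":0},{"tx":-0.0005,"ty":0.001,"tz":0.055,"turn":0},{"tx":-0.0005,"ty":0.001,"tz":0.092,"turn":0},{"tx":-0.0005,"ty":0.001,"tz":0.125,"turn":0},{"tx":-0.0005,"ty":0.001,"tz":0.148,"turn":0},{"tx":-0.0005,"ty":0.001,"tz":0.16,"turn":0},{"tx":-0.0005,"ty":0.001,"tz":0.165,"turn":0},{"tx":-0.0005,"ty":0.001,"tz":0.166,"turn":0},{"tx":-0.0005,"ty":0.001,"tz":0.166,"turn":0},{"tx":-0.0005,"ty":0.001,"tz":0.166,"turn":0}])

```text
time_s: 33.07
eef_pos: [0.4878, -0.3036, 0.0656]
eef_rot: [0.002, 0.804, 0.595, 0.0]
wrist_force: [0.4, -0.7, -1.1]
opening: 0.152
```

Request:
move_arm(increments=[{"tx":0.001,"ty":-0.001,"tz":0.001,"turn":0},{"tx":0.001,"ty":-0.001,"tz":0.002,"turn":0},{"tx":0.001,"ty":-0.001,"tz":0.003,"turn":0},{"tx":0.001,"ty":-0.001,"tz":0.004,"turn":0},{"tx":0.001,"ty":-0.001,"tz":0.005,"turn":0},{"tx":0.001,"ty":-0.001,"tz":0.005,"turn":0}])

```text
time_s: 33.57
eef_pos: [0.4862, -0.3021, 0.0603]
eef_rot: [0.0, 0.804, 0.595, -0.0]
wrist_force: [-3.8, 2.2, 9.2]
opening: 0.151
```

Request:
move_arm(gripper=0.5, increments=[{"tx":0,"ty":0,"tz":-0.001,"turn":0},{"tx":0,"ty":0,"tz":-0.002,"turn":0},{"tx":0,"ty":0,"tz":-0.002,"turn":0},{"tx":0,"ty":0,"tz":-0.002,"turn":0},{"tx":0,"ty":0,"tz":-0.002,"turn":0},{"tx":0,"ty":0,"tz":-0.002,"turn":0},{"tx":0,"ty":0,"tz":-0.02,"turn":0},{"tx":0,"ty":0,"tz":-0.05,"turn":0},{"tx":0,"ty":0,"tz":-0.09,"turn":0},{"tx":0,"ty":0,"tz":-0.13,"turn":0},{"tx":0.02,"ty":0,"tz":-0.17,"turn":0},{"tx":0.06,"ty":0,"tz":-0.17,"turn":0},{"tx":0.1,"ty":0,"tz":-0.17,"turn":0},{"tx":0.14,"ty":0,"tz":-0.17,"turn":0},{"tx":0.18,"ty":0,"tz":-0.17,"turn":0},{"tx":0.2,"ty":0,"tz":-0.17,"turn":0},{"tx":0.2,"ty":0,"tz":-0.17,"turn":0}])

```text
time_s: 34.98
eef_pos: [0.545, -0.1061, 0.2288]
eef_rot: [-0.0, 0.802, 0.597, 0.001]
wrist_force: [-0.3, -0.5, 0.2]
opening: 0.501
```

```bash
python3 -c "
from h import *
a,_=cam('top','t9.png');b,_=cam('scene','s9.png')
a=cv2.imread('pics/t9.png');b=cv2.imread('pics/s9.png')
cv2.imwrite('pics/f9.png',np.vstack([cv2.resize(a[110:320,110:420],(800,542))[:, :]]));cv2.imwrite('pics/g9.png',cv2.resize(b[80:290,70:380],(800,542)))
"
```

```text
(no output)
```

View pics/f9.png

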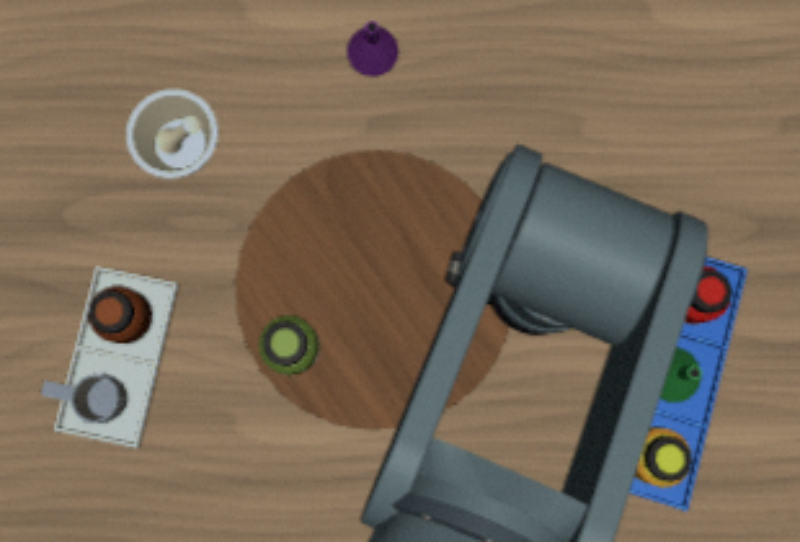

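View pics/g9.png

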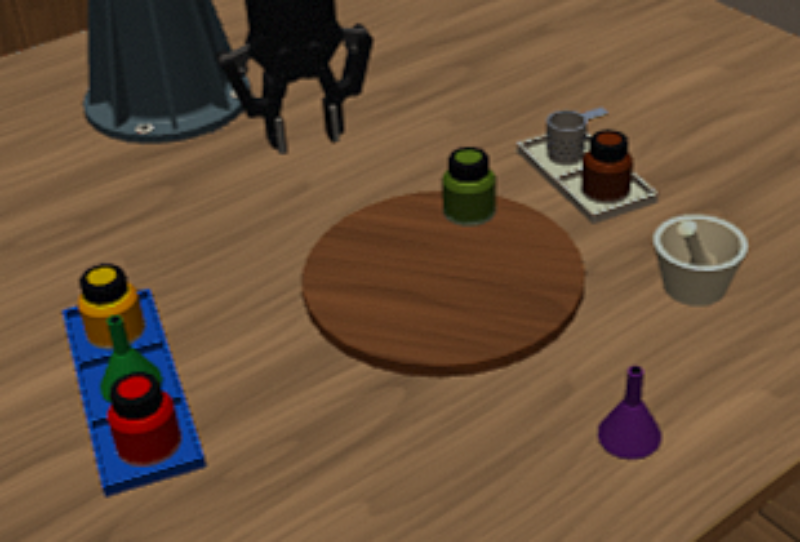

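All five stand upright in their cells. The green jar, the mortar and the purple look-alike have not moved. Handing in.

```bash
python3 -c "
from h import *
print(workorder.hand_in())"
```

```text
the job is handed in; nothing more can be done
None
```

Both kits are made up and the job is handed in, at about 35 s on the robot's clock.

- **White tray:** the brown tea jar is in the far cell and the strainer in the near cell. The strainer stands mouth up, with its tab reaching over the tray's outer side wall, away from the jar.
- **Blue tray:** the red jar is in the far end cell, the yellow jar in the near end cell, and the green funnel in the middle with its spout up. The purple funnel was not touched.
- **Order and setting down:** I placed them tea jar, strainer, red jar, yellow jar, funnel. Each was lowered until it touched the cell floor, at 6 to 15 N and at the height expected from its grasp, and only then released.

**Last checks:** The final top and scene pictures show all five upright in their cells. The green jar and the mortar look to be where they stood, judged by eye rather than measured. The arm hid part of the blue tray's left edge from the top camera, but the scene view shows the whole row. The gripper was clear of everything at hand-in. No check failed. The top and wrist cameras agreed to within about 3 mm.

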